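# Put the walnuts away in the vacuum canister

## Robot

A 6-joint arm with a two-finger parallel gripper is mounted at the origin on the work surface. World frame = base frame: x ahead of the robot, y to its left, z up, the work surface at z = 0. Lengths are in mm, angles in rad, forces in N, time in s.
With the tool pointing down it reaches from about 300 to 1000 mm from the base axis. Payload 5.1 kg.
Tool frame: the origin (TCP) lies midway between the tips of the shut fingers; the grasp point (between the pads) lies 19 mm behind it; y points along the fingers, x is the direction in which the jaws open and shut, and the axes are right-handed (so a half turn about y gives the same grasp; the last joint's range is limited). The gripper opens to 95 mm and grips with 3 to 60 N. Pads are 20 mm wide; open, the fingers measure 119 mm over their backs; the gripper's body (75 mm by 180 mm) begins 59 mm behind the grasp point.
Start: joints at [1.08, 0.124, 1.65, -0, 1.367, -0.083], TCP at [257.803, 596.676, 214.656] pointing down, gripper open.
Joint ranges: [-2.61, 2.61], [-1.02, 2.33], [0.03, 2.71], [-1.35, 4.49], [0.32, 2.68], [-2.91, 2.91]. Speed limits (rad/s): [2.57, 2.57, 3.14, 3.14, 3.14, 3.14].

## Interface

Orientations are given as a unit quaternion [w, x, y, z].
In Python, from workcell import get_state, snapshot, job_done gives the robot as it stands. The module is installed in compiled form; this text tells all that it offers.
- The arm moves only by the tool apply_moves, never from a script. Its argument "moves" is one flat list of numbers, 4 for each row, row after row: the shift along the tool's x, y, z in mm, then the turn about the tool's y in rad. A call has 1 to 20 rows; each row shifts and turns the commanded pose from where the row before left it, along the tool's axes as they then stand; what a row does not reach is not made up. A row lasts 1/10 s, in which the tool goes at most 50 mm and 8.59 degrees, less where a joint would pass 70% of its speed; a pose out of reach is approached as far as the arm can. A call with a gripper value outside its range is refused whole. "claw" is the opening, from -1 (shut) to 1 (fully open), so that 0 is half open, set as the call begins (left out, the last holds). The fingers move at their own pace and stop on an object; "newtons" is the grip in N (left out, the last holds). Time passes only in rows, so rows that do not move let the fingers close. It gives the time, the measured TCP pose, the force and the opening at its end, in the units of the state.
- get_state(): the state, without advancing time (a new reading comes with each control period).
- snapshot(name): name is "scene" or "side" or "wrist"; returns a dict with "frame" (400x640x3 uint8, red, green, blue), "vertical_fov" (degrees; the focal length in pixels is half the picture's height over the tangent of half this angle, whatever the lens; pixels are square), "cx", "cy" (the principal point, pixels), "eye" and "orientation" of the camera in the world; the wrist camera has in their place "mount" (4x4, takes a point from camera to tool coordinates, whose origin is the TCP and whose axes are the tool frame's). Camera axes: x right, y up, looking along -z (the intrinsics and any distortion apply to the point x, -y, -z); pixel columns grow to the right and rows downward; lengths in mm; the calibration is good to about 2 mm. A picture is of the moment at which its call begins: read the wrist's pose just before it. There is no depth.
- job_done(): hands the job in, once; it reports no verdict.
The state is a dict: "clock": time; "qpos": joint angles; "joint_vel": joint speeds; "joint_efforts": joint torques, N m; "tool_pos": TCP position; "orientation": TCP orientation; "wrist_force": force on the tool from outside, world axes, zero at the start; "moment": the same for the moment, N m; "gripper_width": finger opening in mm.
Only numpy, scipy, OpenCV 4.12 (cv2) and the standard library are available. Lean on these libraries where they do the work, as an engineer would, in place of code of your own. Each camera call takes 0.05 s, during which the arm holds its last target. There are 200 camera calls.

## Task

Put the walnuts away: tip the ones in the measuring cup out into the open canister, stand the empty cup upright on the draining board, and put every stray walnut from the counter into the canister too. Only when every walnut is in and the cup is put down, set the lid on the canister so that it sits flat, let go of it, and pump out the air with three full strokes of the plunger, each pressed down to its stop and let all the way up again. Leave the mug, the drinking glass and the pepper mill where they are.

Things in the scene. Friction and masses are not known exactly. Their poses are not given: they have to be found in the camera images.
- canister: clear low round storage canister with a rubber foot, fixed to the counter: outer diameter 132 mm, height 78 mm, walls 5 mm (open mouth 122 mm), inner floor 6 mm up. Origin: centre of its underside; z up
- lid: loose vacuum lid, right way up on the counter at the start, 70 mm high, 0.28 to 0.49 kg. From below: rubber plug 106 mm across, 12 mm high, goes loosely into the mouth; steel disc 138 mm across, 8 mm thick, rests on the rim; fixed grey collar 44 mm across, 24 mm high, to grip; pump plunger, 26 mm more. Origin: centre of the plug's underside (at 66 mm height when seated); z up
- pump (a joint): the spring-loaded pump plunger in the lid, black, 38 mm across: stroke pressed down in m, 0 at the top (rest), 0.018 fully down on its stop. The spring pushes back with 2 N at the top and 8 N at the stop and returns the plunger by itself
- pump_top (a point): centre of the plunger's top face, 70 mm above the lid's origin when at rest
- cup: loose steel measuring cup, 0.10 to 0.17 kg, holding walnuts at the start: mouth 116 mm across outside, foot 80 mm, height 60 mm, walls 4 mm. A level bar handle, 16 mm wide, 14 mm high, points along the cup's own -x, from 52 to 140 mm from the axis, its mid-height 53 mm above the foot. Origin: centre of the foot's underside; z towards the mouth
- drainer: flat ribbed aluminium draining board, 200 x 200 mm, 10 mm thick, fixed on the counter. Origin: centre of its underside
- mug: white mug, 80 mm across, 90 mm high, to be left alone. Origin: centre of its underside
- tumbler: drinking glass, 68 mm across, 100 mm high, to be left alone. Origin: centre of its underside
- mill: dark wooden pepper mill, 54 mm across, 147 mm high, to be left alone. Origin: centre of its underside
- nut0: walnut in its shell, a brown flattened lump, 29 to 33 mm across with a domed top, 22 mm high in all, 13 g, that does not roll on the level; origin 9.5 mm above its flat underside, own z through the dome. Lies in the measuring cup at the start (3 to 4 such are present)
- nut1: walnut in its shell, a brown flattened lump, 29 to 33 mm across with a domed top, 22 mm high in all, 13 g, that does not roll on the level; origin 9.5 mm above its flat underside, own z through the dome. Lies in the measuring cup at the start (3 to 4 such are present)
- nut2: walnut in its shell, a brown flattened lump, 29 to 33 mm across with a domed top, 22 mm high in all, 13 g, that does not roll on the level; origin 9.5 mm above its flat underside, own z through the dome. Lies in the measuring cup at the start (3 to 4 such are present)
- nut3: walnut in its shell, a brown flattened lump, 29 to 33 mm across with a domed top, 22 mm high in all, 13 g, that does not roll on the level; origin 9.5 mm above its flat underside, own z through the dome. Lies in the measuring cup at the start (3 to 4 such are present)
- stray0: walnut in its shell, a brown flattened lump, 29 to 33 mm across with a domed top, 22 mm high in all, 13 g, that does not roll on the level; origin 9.5 mm above its flat underside, own z through the dome. Lies astray on the counter at the start (3 to 5 such are present)
- stray1: walnut in its shell, a brown flattened lump, 29 to 33 mm across with a domed top, 22 mm high in all, 13 g, that does not roll on the level; origin 9.5 mm above its flat underside, own z through the dome. Lies astray on the counter at the start (3 to 5 such are present)
- stray2: walnut in its shell, a brown flattened lump, 29 to 33 mm across with a domed top, 22 mm high in all, 13 g, that does not roll on the level; origin 9.5 mm above its flat underside, own z through the dome. Lies astray on the counter at the start (3 to 5 such are present)
- stray3: walnut in its shell, a brown flattened lump, 29 to 33 mm across with a domed top, 22 mm high in all, 13 g, that does not roll on the level; origin 9.5 mm above its flat underside, own z through the dome. Lies astray on the counter at the start (3 to 5 such are present)
- stray4: walnut in its shell, a brown flattened lump, 29 to 33 mm across with a domed top, 22 mm high in all, 13 g, that does not roll on the level; origin 9.5 mm above its flat underside, own z through the dome. Lies astray on the counter at the start (3 to 5 such are present)
Not all that is in view belongs to the job. What is shaped like the cup but orange is not meant.

How it is judged (in metres and radians):
On the way, in this order (a step that is already met when the one before it is completed fails the run):
1. the measuring cup is tipped mouth-down over the canister (angle between cup's own z axis and vertical above 1.3 rad and horizontal distance between cup and canister below 0.16 m and height (world z) of cup above 0.08 m), for 0.1 s.
2. all walnuts are in the canister and the cup stands upright, let go, on the draining board (horizontal distance between each of nut0, nut1, nut2, nut3, stray0, stray1, stray2, stray3, stray4 and canister below 0.062 m and height (world z) of each of nut0, nut1, nut2, nut3, stray0, stray1, stray2, stray3, stray4 below 0.075 m and angle between cup's own z axis and vertical below 0.1 rad and x of cup in the frame of drainer between -0.085 and 0.085 m and y of cup in the frame of drainer between -0.085 and 0.085 m and height (world z) of cup between 0.006 and 0.016 m and contact force between the fingers and cup below 0.05 N), for 0.2 s.
3. the lid sits flat on the canister and is let go, plunger up (horizontal distance between lid and canister below 0.012 m and height (world z) of lid between 0.062 and 0.07 m and angle between lid's own z axis and vertical below 0.05 rad and contact force between the fingers and lid below 0.05 N and value of joint pump below 0.003 m), for 0.2 s.
4. stroke 1: with the lid seated, the plunger is pressed down to its stop (horizontal distance between lid and canister below 0.012 m and height (world z) of lid between 0.062 and 0.07 m and angle between lid's own z axis and vertical below 0.05 rad and value of joint pump above 0.0162 m), for 0.1 s.
5. the plunger is let back up to the top after stroke 1 (horizontal distance between lid and canister below 0.012 m and height (world z) of lid between 0.062 and 0.07 m and angle between lid's own z axis and vertical below 0.05 rad and value of joint pump below 0.003 m), for 0.1 s.
6. stroke 2: with the lid seated, the plunger is pressed down to its stop (all of step 4), for 0.1 s.
7. the plunger is let back up to the top after stroke 2 (all of step 5), for 0.1 s.
8. stroke 3: with the lid seated, the plunger is pressed down to its stop (all of step 6), for 0.1 s.
At the end, for the whole second after the job is handed in: Every walnut in the canister; lid let go, centred within 12 mm, flat within 0.05 rad, its disc within 4 mm of the rim; plunger up within 3 mm; cup let go, still and upright within 0.1 rad on the draining board, its axis within 85 mm of the board's middle along both sides (all of step 2 and all of step 7 and linear speed of each of lid, cup below 0.02 m/s); the robot touches nothing.
It fails at once if the mug is moved more than 30 mm or knocked over (distance of mug from where it was at the start of the episode above 0.03 m or angle between mug's own z axis and vertical above 0.4 rad).
It fails at once if the drinking glass is moved more than 30 mm or knocked over (distance of tumbler from where it was at the start of the episode above 0.03 m or angle between tumbler's own z axis and vertical above 0.4 rad).
It fails at once if the pepper mill is moved more than 30 mm or knocked over (distance of mill from where it was at the start of the episode above 0.03 m or angle between mill's own z axis and vertical above 0.4 rad).
Of nut0, nut1, nut2, nut3 only 3 to 4 are there at a start; the rules pass over those that are not, and their reading is None.
Of stray0, stray1, stray2, stray3, stray4 only 3 to 5 are there at a start; the rules pass over those that are not, and their reading is None.
At some moment in a run one of stray0, stray1, stray2, stray3, stray4, lid may be knocked a few centimetres aside while the robot is not near it.
It also fails if it takes over 210 s, if anything falls off the work surface, if the arm or the gripper's body presses on something with over 40 N, if the wrist force passes 120 N, or if a joint passes its speed limit or range.

## Working session

There is one attempt and no reset: what is moved stays moved. The work goes in short steps, Python scripts to look and compute and a tool call to move; the robot and the scene stay as the last step left them, time stands still between calls to the robot, and variables do not carry over. Pictures are saved under pics/ and viewed, on a budget of 14 in all, crops included, one or two more only if the job needs it, and the job is handed in when it is done.

Besides the shell and the picture viewer there is one more tool, called in YAML: its name, and indented under it one key for each argument. apply_moves: Moves the arm, as the interface text tells. Its arguments: {"type":"object","properties":{"moves":{"type":"array","items":{"type":"number"}},"claw":{"type":"number"},"newtons":{"type":"number"}},"required":["moves"]}

```bash
mkdir -p pics; cat > h.py <<'E'
import numpy as np, cv2
from scipy.spatial.transform import Rotation as R
from workcell import get_state, snapshot, job_done
def rot(q): return R.from_quat([q[1],q[2],q[3],q[0]]).as_matrix()
def shot(name,fn=None):
    s=get_state(); c=snapshot(name)
    if name=="wrist":
        M=np.array(c["mount"]); Rt=rot(s["orientation"])
        c["R"]=Rt@M[:3,:3]; c["e"]=np.array(s["tool_pos"])+Rt@M[:3,3]
    else: c["R"]=rot(c["orientation"]); c["e"]=np.array(c["eye"])
    c["f"]=200/np.tan(np.radians(c["vertical_fov"])/2)
    if fn: cv2.imwrite("pics/"+fn,c["frame"][:,:,::-1])
    return c
def ray(c,u,v,z):
    d=c["R"]@np.array([(u-c["cx"])/c["f"],-(v-c["cy"])/c["f"],-1]); t=(z-c["e"][2])/d[2]
    return c["e"]+t*d
def proj(c,p):
    q=c["R"].T@(np.array(p)-c["e"]); return c["cx"]+c["f"]*q[0]/-q[2], c["cy"]-c["f"]*q[1]/-q[2]
E
python3 - <<'E'
from h import *
for n in ("scene","side","wrist"):
    c=shot(n,n+"0.png"); print(n,{k:v for k,v in c.items() if k not in("frame",)})
print(get_state())
a=[cv2.imread(f"pics/{n}0.png") for n in("scene","side")]
E
```

```text
scene {'vertical_fov': 55.213843121192205, 'cx': 312.2891547105855, 'cy': 197.65628088975316, 'eye': array([1060.10924368,   48.35212292,  899.66746812]), 'orientation': array([0.64568734, 0.19707878, 0.22531289, 0.70248268]), 'R': array([[-0.08849564, -0.81835957,  0.56785221],
       [ 0.99597712, -0.06464393,  0.06205426],
       [-0.01407449,  0.57105934,  0.82078812]]), 'e': array([1060.10924368,   48.35212292,  899.66746812]), 'f': np.float64(382.45217882993086)}
side {'vertical_fov': 54.292648782365205, 'cx': 319.62598819222296, 'cy': 206.01860314511228, 'eye': array([-92.39319072, 794.65008544, 900.25926987]), 'orientation': array([-0.28268674, -0.12893943,  0.40512321,  0.85984767]), 'R': array([[-0.80692567,  0.38166235, -0.45078245],
       [-0.59060777, -0.51192678,  0.62378957],
       [ 0.00730938,  0.76958743,  0.63849961]]), 'e': array([-92.39319072, 794.65008544, 900.25926987]), 'f': np.float64(390.05628794169314)}
wrist {'vertical_fov': 69.98300823295864, 'cx': 318.52578674067763, 'cy': 197.27001090588192, 'mount': array([[ 9.99999971e-01,  2.40807171e-04,  2.586032
[... 513 characters left out ...]
(285.7197637129084)}
{'clock': 0.15, 'qpos': array([ 1.08041126e+00,  1.24362918e-01,  1.65134502e+00, -7.81911787e-06,
        1.36750026e+00, -8.25956874e-02]), 'joint_vel': array([ 0.00074685, -0.00301781, -0.00273358,  0.00040254, -0.00021693,
        0.00019037]), 'joint_efforts': array([-2.54740307e-04, -4.18196297e+01, -3.60468936e+01,  7.74858822e-02,
        4.69233748e-02, -1.01322155e-04]), 'tool_pos': array([257.57026229, 596.25112482, 213.67352871]), 'orientation': array([-0.59060896,  0.5911603 ,  0.38790034, -0.38890087]), 'wrist_force': array([ 0.01498175, -0.87572264,  0.11285003]), 'moment': array([-0.00359727,  0.03678904,  0.00598671]), 'gripper_width': 95.05490492637387}
```

View pics/scene0.png

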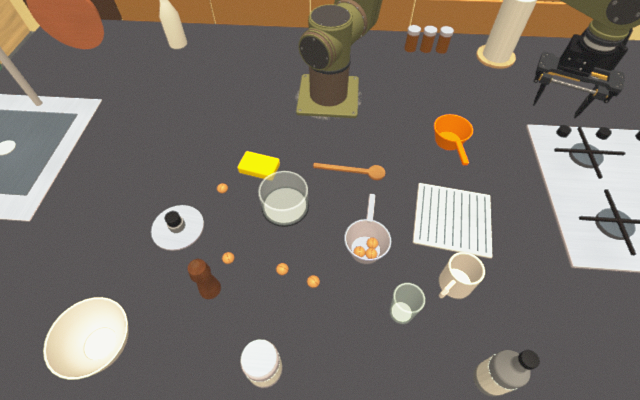

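View pics/side0.png

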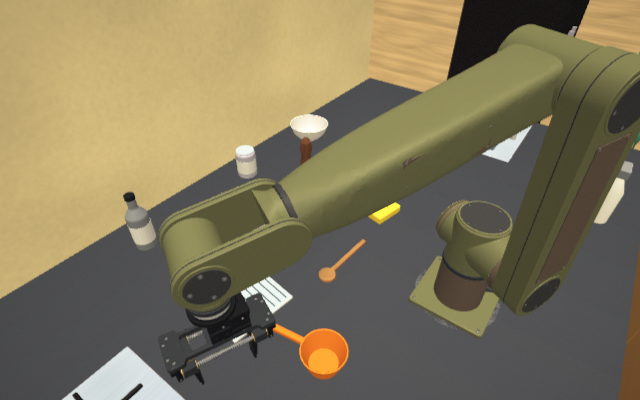

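```bash
python3 - <<'E'
from h import *
c=shot("scene"); f=c["frame"]
cv2.imwrite("pics/crop1.png",cv2.resize(f[150:330,140:500,::-1],None,fx=2.2,fy=2.2,interpolation=cv2.INTER_CUBIC))
hsv=cv2.cvtColor(f,cv2.COLOR_RGB2HSV)
m=cv2.inRange(hsv,(5,110,120),(18,255,255))
n,l,s,ce=cv2.connectedComponentsWithStats(m)
for i in range(1,n):
    if s[i,4]>15: print(s[i],ce[i].round(1),ray(c,*ce[i],11).round())
for nm,u,v,z in [("can rim c",284,190,78),("lid disc",177,226,20),("plunger",174,218,65),("cup",368,241,60),("handle tip",371,197,55),("mug top",465,267,90),("tumbler foot",402,311,0),("mill foot",209,291,0),("dr1",419,186,10),("dr2",492,192,10),("dr3",493,254,10),("dr4",414,246,10),("spoon",376,172,5)]:
    print(nm,ray(c,u,v,z).round())
E
```

```text
[   0    0   30   56 1001] [10.3 26.8] [ -324. -1357.    11.]
[  26    0   78   49 2799] [68.8 21.1] [ -382. -1129.    11.]
[115   0  45  22 860] [138.7   9.7] [-488. -860.   11.]
[ 169    0  141   28 3338] [244.5  11.9] [-500. -395.   11.]
[311   0  24  11 138] [320.    2.8] [-594.  -77.   11.]
[ 370    0  133   35 3566] [438.7  14.9] [-529.  428.   11.]
[ 521    0   72   38 1908] [555.3  20.1] [-520.  900.   11.]
[477  54  37  14  88] [492.8  63.8] [-208.  594.   11.]
[548  72  13   4  21] [553.9  73.4] [-167.  802.   11.]
[ 434  114   40   52 1032] [452.6 132.1] [156. 405.  11.]
[313 163  72  17 513] [355.  169.7] [334.  99.  11.]
[217 183  11  10  75] [221.9 187.9] [ 432. -283.   11.]
[354 238  24  20 232] [367.6 248.9] [595. 138.  11.]
[222 252  13  12 100] [227.7 257.6] [ 649. -218.   11.]
[188 260  18  15 220] [196.2 267. ] [ 681. -292.   11.]
[276 263  13  12 105] [281.8 268.7] [668. -76.  11.]
[307 275  13  13 111] [312.9 281.2] [694.   5.  11.]
can rim c [473. -91.  78.]
lid disc [ 572. -372.   20.]
plunger [ 574. -365.   65.]
cup [598. 134.  60.]
handle tip [461. 142.  55.]
mug top [664. 351.  90.]
tumbler foot [747. 221.   0.]
mill foot [ 736. -248.    0.]
dr1 [380. 284.  10.]
dr2 [385. 488.  10.]
dr3 [583. 456.  10.]
dr4 [576. 258.  10.]
spoon [333. 162.   5.]
```

View pics/crop1.png

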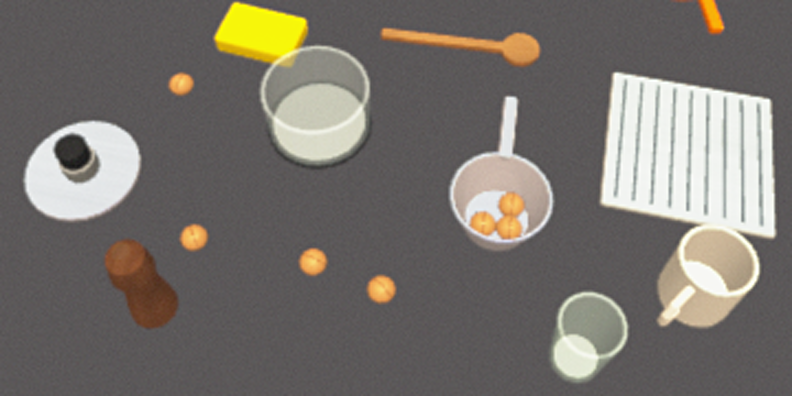

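```bash
cat >> h.py <<'E'
def go(p,w=None,s=None):
    """tool-frame (at aligned yaw) shift to reach TCP p; w = wanted direction of tool z in world (deg)"""
    s=s or get_state(); T=rot(s["orientation"]); d=np.array(p)-s["tool_pos"]
    yaw=np.degrees(np.arctan2(T[1,2],T[0,2]))
    if w is None: w=yaw
    turn=-np.radians((w-yaw+180)%360-180)   # tool y is down
    T2=R.from_euler('z',w-yaw,degrees=True).as_matrix()@T
    print("clk",round(s["clock"],1),"tcp",np.round(s["tool_pos"],1),"yaw",round(yaw,1),"turn",round(turn,3),"then shift",(T2.T@d).round(1),"grip",round(s["gripper_width"],1),"tilt",(T[:,1]).round(3),"F",np.round(s["wrist_force"],1))
E
python3 - <<'E'
from h import *
go((480,142,214),0); go((480,142,214),180); print(get_state()["qpos"].round(2))
E
```

```text
clk 0.2 tcp [257.6 596.3 213.8] yaw 156.6 turn 2.734 then shift [454.3  -0.8 222.4] grip 95.2 tilt [-0.001 -0.001 -1.   ] F [ 0.2 -0.2  0.7]
clk 0.2 tcp [257.6 596.3 213.8] yaw 156.6 turn -0.408 then shift [-4.543e+02  4.000e-01 -2.224e+02] grip 95.2 tilt [-0.001 -0.001 -1.   ] F [ 0.2 -0.2  0.7]
[ 1.08  0.12  1.65  0.    1.37 -0.08]
```

apply_moves:
  moves: [0,0,0,-0.136,0,0,0,-0.136,0,0,0,-0.136,-28,0,-12,0,-28,0,-12,0,-28,0,-12,0,-28,0,-12,0,-28,0,-12,0,-28,0,-12,0,-28,0,-12,0,-28,0,-12,0,-28,0,-12,0,-28,0,-12,0,-28,0,-12,0,-28,0,-12,0,-28,0,-12,0,-28,0,-12,0,-28,0,-12,0,-28,0,-12,0,0,0,0,0]
  claw: 0.2

```text
clock: 2.2
tool_pos: [450.7, 146.3, 214.6]
orientation: [-0.501, 0.501, 0.499, -0.499]
wrist_force: [1.0, 0.9, -0.1]
gripper_width: 57.2
```

```bash
python3 - <<'E'
from h import *
go((470,142,100),180)
c=shot("wrist","w1.png"); shot("side","side1.png")
for p in [(598,134,60),(470,142,60),(445,143,60)]: print(proj(c,p))
E
```

```text
clk 2.2 tcp [450.7 146.3 214.6] yaw 179.8 turn -0.004 then shift [ -4.2 114.6 -19.3] grip 57.2 tilt [ 0.    -0.001 -1.   ] F [ 1.   0.9 -0.1]
(np.float64(310.0030749303996), np.float64(293.1049441985238))
(np.float64(315.37928070960567), np.float64(200.0528868291749))
(np.float64(316.0830685289535), np.float64(179.5063661617401))
```

View pics/w1.png

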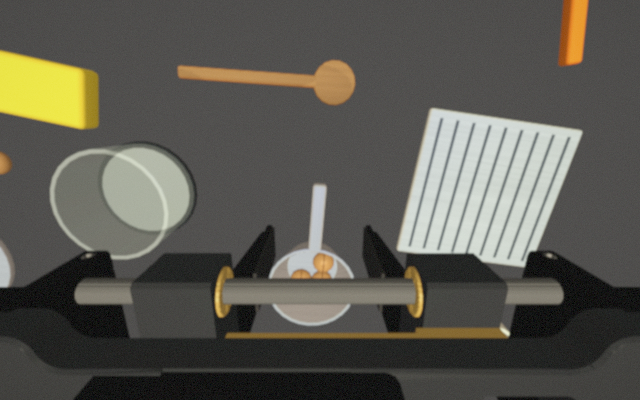

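```bash
python3 - <<'E'
from h import *
c=shot("wrist")
for n,u,v,z in [("tip",320,185,60),("base",315.5,246,60),("cup",312,287,60),("cupL",269,287,60),("cupR",355,287,60),("can",109.5,204.5,78),("canL",51,204,78),("canR",168,204,78),("can foot",148,187,6),("d1",432,108,10),("d2",581,131,10),("d3",525,265,10),("d4",399,249,10)]: print(n,ray(c,u,v,z).round(1))
E
```

```text
tip [450.6 149.9  60. ]
base [528.9 144.3  60. ]
cup [587.7 139.4  60. ]
cupL [587.6  83.3  60. ]
cupR [587.8 195.6  60. ]
can [468.3 -87.4  78. ]
canL [ 467.6 -153.1   78. ]
canR [467.8 -21.4  78. ]
can foot [466.4 -84.9   6. ]
d1 [364.  290.4  10. ]
d2 [392.5 484.4  10. ]
d3 [584.8 451.7  10. ]
d4 [558.5 264.3  10. ]
```

apply_moves:
  moves: [0,0,0,0.073,0,20,-7,0,0,20,-7,0,0,20,0,0,0,20,0,0,0,20,0,0,0,20,0,0,0,20,0,0,0,20,0,0,0,10,0,0,0,10,0,0,0,0,0,0]

```text
clock: 3.55
tool_pos: [462.9, 148.1, 33.6]
orientation: [0.518, -0.517, -0.481, 0.482]
wrist_force: [-1.0, 0.9, -0.6]
gripper_width: 56.7
```

apply_moves:
  moves: [0,0,0,0,0,0,0,0,0,0,0,0,0,0,0,0,0,0,0,0,0,0,0,0,0,0,0,0,0,0,0,0]
  claw: -1
  newtons: 60

```text
clock: 4.35
tool_pos: [464.0, 147.7, 34.8]
orientation: [-0.518, 0.518, 0.482, -0.481]
wrist_force: [0.3, -0.2, 0.5]
gripper_width: 15.4
```

apply_moves:
  moves: [0,-3,0,0,0,-3,0,0,0,-5,0,0,0,-5,0,0,0,-7,0,0,0,-7,0,0,0,0,0,0,0,0,0,0,0,0,0,0]

```text
clock: 5.25
tool_pos: [463.6, 147.7, 64.5]
orientation: [0.518, -0.518, -0.481, 0.482]
wrist_force: [0.1, -0.7, -2.4]
gripper_width: 15.9
```

```bash
python3 - <<'E'
from h import *
go((344,-78,160),180)
c=shot("wrist","w2.png"); d=shot("scene","s2.png")
cv2.imwrite("pics/m2.png",np.vstack([c["frame"][150:,:,::-1],d["frame"][120:350,:,::-1]]))
E
```

```text
clk 5.2 tcp [463.6 147.7  64.5] yaw 175.8 turn -0.073 then shift [-225.7  -95.5  119.7] grip 15.9 tilt [-0. -0. -1.] F [ 0.1 -0.7 -2.4]
```

View pics/m2.png

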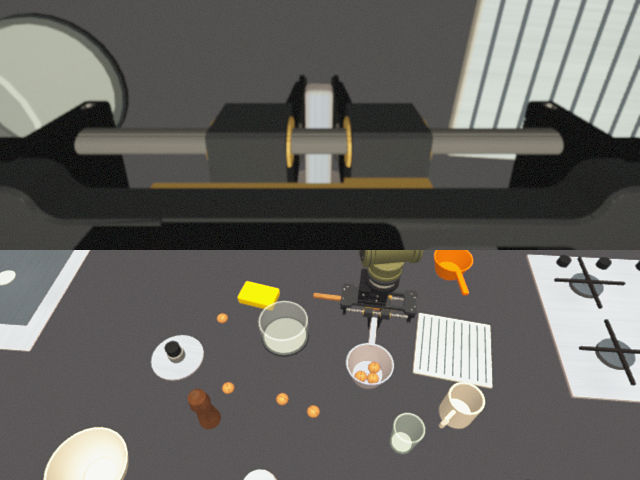

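apply_moves:
  moves: [0,-20,0,-0.073,0,-20,0,0,0,-20,0,0,0,-20,0,0,0,-20,0,0,-16.8,0,7.5,0,-16.8,0,7.5,0,-16.8,0,7.5,0,-16.8,0,7.5,0,-16.8,0,7.5,0,-16.8,0,7.5,0,-16.8,0,7.5,0,-16.8,0,7.5,0,-16.8,0,7.5,0,-16.8,0,7.5,0,-16.8,0,7.5,0,-16.8,0,7.5,0,-16.8,0,7.5,0,-16.8,0,7.5,0,0,0,0,0]

```text
clock: 7.35
tool_pos: [358.2, -88.7, 164.4]
orientation: [0.501, -0.501, -0.499, 0.5]
wrist_force: [0.3, 0.8, -1.7]
gripper_width: 15.5
```

```bash
python3 - <<'E'
from h import *
go((359,-88,121),180)
c=shot("scene","s3.png"); f=c["frame"]
print([np.round(proj(c,p)) for p in [(469,-88,78),(530,-88,78),(408,-88,78)]])
cv2.imwrite("pics/s3c.png",cv2.resize(f[100:300,150:400,::-1],None,fx=2.4,fy=2.4))
E
```

```text
clk 7.3 tcp [358.2 -88.7 164.4] yaw 179.8 turn -0.003 then shift [ 0.7 43.4 -0.8] grip 15.5 tilt [-0.001 -0.    -1.   ] F [ 0.3  0.8 -1.7]
[array([285., 189.]), array([282., 208.]), array([288., 171.])]
```

View pics/s3c.png

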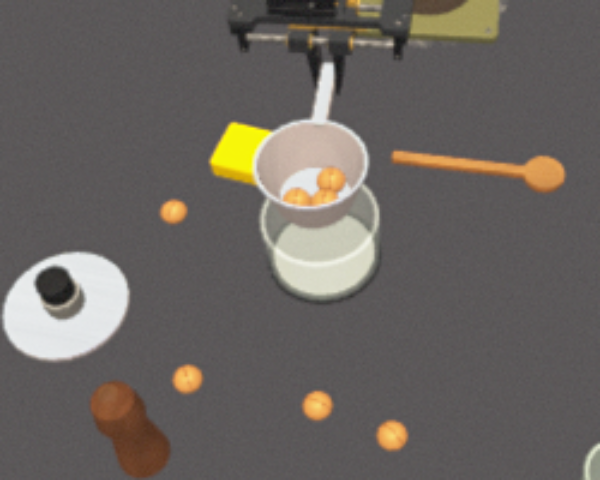

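```bash
python3 - <<'E'
from h import *
c=shot("scene")
for n,u,v,z in [("cup",279.7,168.5,190),("L",255.5,169,190),("R",303.5,169,190),("can",283,191,78),("canw",258,191,78),("canw",308,191,78)]: print(n,ray(c,u,v,z).round(1))
E
```

```text
cup [490.7 -90.5 190. ]
L [ 496.7 -148.1  190. ]
R [487.8 -33.6 190. ]
can [476.3 -93.2  78. ]
canw [ 481.6 -159.4   78. ]
canw [471.1 -27.   78. ]
```

apply_moves:
  moves: [-1,-10,0,0,0,15,0,0,0,15,0,0,0,15,0,0,0,8,0,0,0,0,0,0]

```text
clock: 8.05
tool_pos: [357.9, -87.7, 119.8]
orientation: [0.501, -0.499, -0.5, 0.501]
wrist_force: [-0.3, -0.1, -1.4]
gripper_width: 15.4
```

apply_moves:
  moves: [0,0,0,0,0,0,0,0,0,0,0,0,0,0,0,0,0,0,0,0]
  newtons: 8

```text
clock: 8.55
tool_pos: [358.7, -88.7, 121.9]
orientation: [0.5, -0.5, -0.5, 0.5]
wrist_force: [-4.0, -0.0, -0.0]
gripper_width: 15.7
```

```bash
python3 - <<'E'
from h import *
go((359,-88,121),180); print(get_state()["moment"])
c=shot("scene","s4.png"); f=c["frame"]
cv2.imwrite("pics/s4c.png",cv2.resize(f[100:300,150:400,::-1],None,fx=2.4,fy=2.4))
E
```

```text
clk 8.6 tcp [358.7 -88.7 121.9] yaw 180.0 turn -0.0 then shift [ 0.7  0.9 -0.3] grip 15.7 tilt [-0. -0. -1.] F [-4. -0. -0.]
[-0.23768358  0.80595361 -0.2009468 ]
```

View pics/s4c.png

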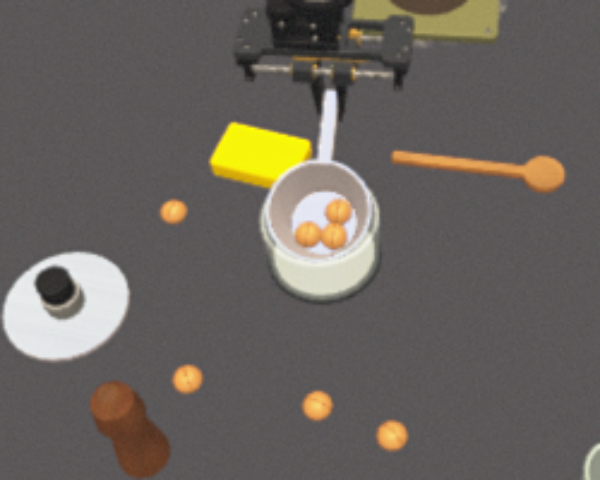

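apply_moves:
  moves: [0,-10,0,0,0,-10,-5,0,0,-10,-8,0,0,-10,-8,0,0,-8,-10,0,0,-8,-10,0,0,-7,-10,0,0,-6,-10,0,0,-5,-10,0,0,-4,-10,0,0,-3,-12,0,0,-3,-12,0,0,-2,-12,0,0,0,0,0,0,0,0,0]

```text
clock: 10.1
tool_pos: [476.1, -88.4, 207.3]
orientation: [0.5, -0.5, -0.5, 0.5]
wrist_force: [0.3, -1.0, -1.2]
gripper_width: 16.5
```

```bash
python3 - <<'E'
from h import *
go((476,-88,209),180); print(get_state()["moment"])
c=shot("scene","s5.png"); d=shot("side","s5d.png"); f=c["frame"]
cv2.imwrite("pics/s5c.png",cv2.resize(f[100:300,150:400,::-1],None,fx=2.4,fy=2.4))
E
```

```text
clk 10.1 tcp [476.1 -88.4 207.3] yaw -180.0 turn 0.0 then shift [ 0.4 -1.7  0.1] grip 16.5 tilt [-0.  0. -1.] F [ 0.3 -1.  -1.2]
[-0.49796664  0.04421846 -0.00109039]
```

View pics/s5c.png

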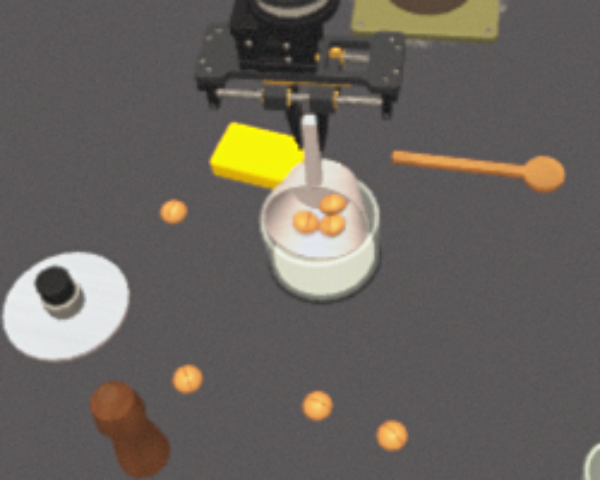

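apply_moves:
  moves: [0,-2,-8,0,0,-2,-8,0,0,-1,-8,0,0,-1,-8,0,0,0,-8,0,0,0,-8,0,0,0,-8,0,0,1,-8,0,0,1,-8,0,0,2,-8,0,0,2,-8,0,0,2,-8,0,0,3,-8,0,0,3,-8,0,0,3,-8,0,0,0,0,0,0,0,0,0,0,0,0,0]

```text
clock: 12.0
tool_pos: [595.9, -88.5, 196.8]
orientation: [-0.5, 0.5, 0.5, -0.5]
wrist_force: [-0.8, -1.0, -1.1]
gripper_width: 16.0
```

```bash
python3 - <<'E'
from h import *
go((476,-88,209),180); print(get_state()["moment"])
c=shot("scene","s6.png"); f=c["frame"]
cv2.imwrite("pics/s6c.png",cv2.resize(f[100:300,150:400,::-1],None,fx=2.4,fy=2.4))
E
```

```text
clk 12.0 tcp [595.9 -88.5 196.8] yaw -180.0 turn 0.0 then shift [  0.5 -12.3 119.9] grip 16.0 tilt [ 0. -0. -1.] F [-0.8 -1.  -1.1]
[-0.1345126   0.00930175  0.08319409]
```

View pics/s6c.png

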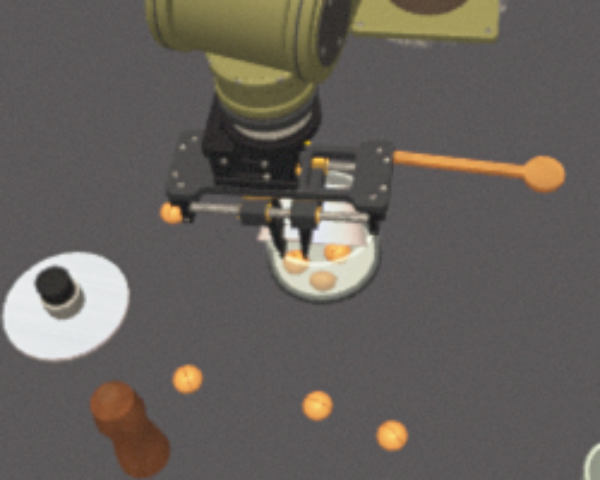

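apply_moves:
  moves: [0,3,-8,0,0,3,-8,0,0,0,0,0,0,0,0,0,0,-5,8,0,0,0,0,0,0,-15,8,0,0,-15,8,0,0,-15,8,0,0,-15,8,0,0,-15,8,0,0,-15,8,0,0,-15,8,0,0,-15,8,0,0,-15,8,0,0,0,0,0,0,0,0,0]

```text
clock: 13.75
tool_pos: [532.0, -88.5, 331.0]
orientation: [-0.5, 0.5, 0.5, -0.5]
wrist_force: [0.5, 0.1, -1.6]
gripper_width: 16.1
```

```bash
cat >> h.py <<'E'
def nuts(c,z=11):
    hsv=cv2.cvtColor(c["frame"],cv2.COLOR_RGB2HSV)
    m=cv2.inRange(hsv,(5,110,120),(18,255,255))
    n,l,s,ce=cv2.connectedComponentsWithStats(m); o=[]
    for i in range(1,n):
        p=ray(c,*ce[i],z)
        if 15<s[i,4]<2500 and 250<p[0]<950 and abs(p[1])<600: o.append((s[i,4],ce[i].round(0),p.round(0)))
    return o
E
python3 - <<'E'
from h import *
go((476,-88,209),180); print(get_state()["moment"])
c=shot("scene","s7.png")
for o in nuts(c): print(o)
f=c["frame"]
cv2.imwrite("pics/s7c.png",cv2.resize(f[80:300,150:400,::-1],None,fx=2.4,fy=2.4))
E
```

```text
clk 13.8 tcp [532.  -88.5 331. ] yaw -180.0 turn 0.0 then shift [  0.5 122.   56.1] grip 16.1 tilt [ 0.001 -0.    -1.   ] F [ 0.5  0.1 -1.6]
[ 0.02336596 -0.04458754 -0.04960599]
(np.int32(511), array([355., 170.]), array([334.,  99.,  11.]))
(np.int32(74), array([222., 188.]), array([ 431., -283.,   11.]))
(np.int32(55), array([290., 204.]), array([471., -80.,  11.]))
(np.int32(21), array([274., 206.]), array([ 481., -122.,   11.]))
(np.int32(103), array([228., 258.]), array([ 649., -218.,   11.]))
(np.int32(221), array([196., 267.]), array([ 681., -293.,   11.]))
(np.int32(103), array([282., 269.]), array([668., -76.,  11.]))
(np.int32(111), array([313., 281.]), array([694.,   5.,  11.]))
```

View pics/s7c.png

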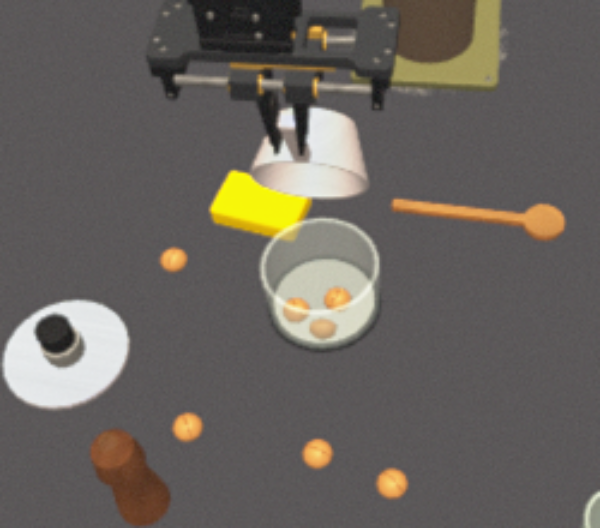

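apply_moves:
  moves: [25.5,0,1,0,25.5,0,1,0,25.5,0,1,0,25.5,0,1,0,25.5,0,1,0,25.5,0,1,0,25.5,0,1,0,25.5,0,1,0,25.5,0,1,0,25.5,0,1,0,25.5,0,1,0,25.5,0,1,0,25.5,0,1,0,25.5,0,1,0,25.5,0,1,0,25.5,0,1,0,25.5,0,1,0,25.5,0,1,0,0,0,0,0]

```text
clock: 15.7
tool_pos: [513.0, 372.8, 328.2]
orientation: [0.5, -0.499, -0.5, 0.502]
wrist_force: [-0.7, 0.2, -1.2]
gripper_width: 16.2
```

apply_moves:
  moves: [0,15,0,0,0,15,0,0,0,15,0,0,0,15,0,0,0,15,0,0,0,0,0,0,0,0,0,0,0,0,0,0]
  newtons: 4

```text
clock: 16.5
tool_pos: [514.3, 370.7, 256.8]
orientation: [-0.5, 0.5, 0.501, -0.499]
wrist_force: [-0.5, -0.1, -1.7]
gripper_width: 15.9
```

```bash
python3 - <<'E'
from h import *
go((497,371,209),180); print(get_state()["moment"])
c=shot("scene","s8.png"); f=c["frame"]
cv2.imwrite("pics/s8c.png",cv2.resize(f[60:320,300:560,::-1],None,fx=2.2,fy=2.2))
E
```

```text
clk 16.5 tcp [514.3 370.7 256.8] yaw -180.0 turn 0.0 then shift [ 0.2 47.8 17.3] grip 15.9 tilt [ 0.002  0.001 -1.   ] F [-0.5 -0.1 -1.7]
[ 0.01965782 -0.02523193 -0.04113439]
```

View pics/s8c.png

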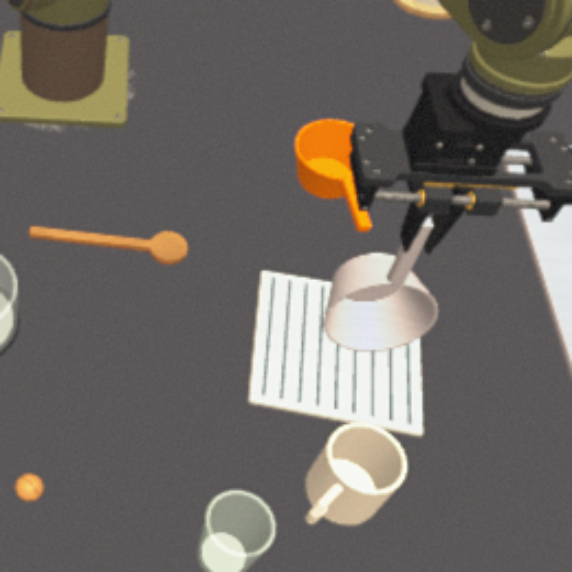

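apply_moves:
  moves: [0,10,-10,0,0,10,-10,0,0,10,-10,0,0,10,-11,0,0,10,0,0,0,10,0,0,0,10,0,0,0,7,0,0,0,6,0,0,0,0,0,0]

```text
clock: 17.55
tool_pos: [554.8, 370.6, 172.9]
orientation: [-0.5, 0.5, 0.5, -0.5]
wrist_force: [0.2, -0.0, -1.1]
gripper_width: 16.2
```

apply_moves:
  moves: [0,2,11,0,0,2,11,0,0,2,11,0,0,2,11,0,0,2,11,0,0,1,10.5,0,0,1.5,10.5,0,0,1.5,11,0,0,2,10,0,0,2.5,9.5,0,0,2.5,9.5,0,0,0,0,0]

```text
clock: 18.75
tool_pos: [437.2, 370.4, 151.0]
orientation: [0.5, -0.499, -0.5, 0.501]
wrist_force: [-0.9, -0.4, 1.0]
gripper_width: 16.0
```

```bash
python3 - <<'E'
from h import *
go((439,371,154),180); print(get_state()["moment"])
c=shot("scene","s9.png"); f=c["frame"]
cv2.imwrite("pics/s9c.png",cv2.resize(f[60:320,300:560,::-1],None,fx=2.2,fy=2.2))
E
```

```text
clk 18.8 tcp [437.2 370.4 151. ] yaw -179.9 turn 0.001 then shift [ 0.6 -3.1 -1.8] grip 16.0 tilt [-0.002 -0.001 -1.   ] F [-0.9 -0.4  1. ]
[0.05057077 0.11979725 0.03505496]
```

View pics/s9c.png

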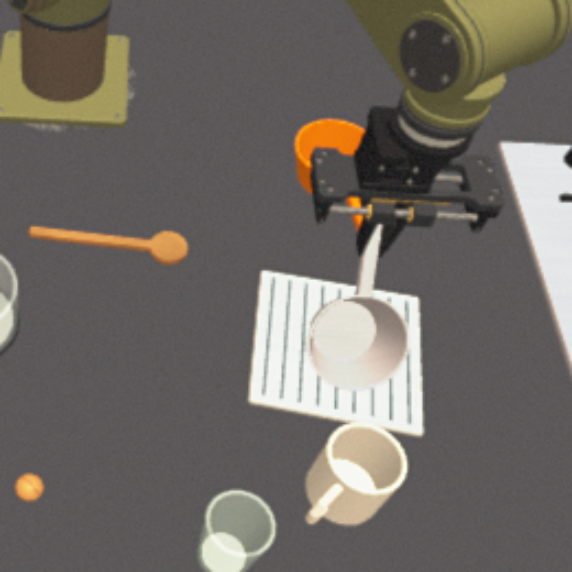

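apply_moves:
  moves: [0,4,9.5,0,0,4,9.5,0,0,4.5,9,0,0,5.5,8,0,0,6,8,0,0,6,8,0,0,7,7.5,0,0,7.5,7.5,0,0,7.5,7,0,0,8,6,0,0,8,5.5,0,0,8,5.5,0,0,8,4,0,0,8,4,0,0,8,4,0,0,5,3,0,0,0,0,0]

```text
clock: 20.5
tool_pos: [332.1, 370.2, 45.8]
orientation: [0.5, -0.5, -0.5, 0.501]
wrist_force: [0.1, -0.3, 0.5]
gripper_width: 15.6
```

```bash
python3 - <<'E'
from h import *
go((333,371,44),180); print(get_state()["moment"])
c=shot("scene","s10.png"); f=c["frame"]
cv2.imwrite("pics/s10c.png",cv2.resize(f[60:320,300:560,::-1],None,fx=2.2,fy=2.2))
E
```

```text
clk 20.5 tcp [332.1 370.2  45.8] yaw -180.0 turn 0.001 then shift [ 0.8  1.8 -0.9] grip 15.6 tilt [-0.001 -0.001 -1.   ] F [ 0.1 -0.3  0.5]
[ 0.11829561  0.0452318  -0.03470819]
```

View pics/s10c.png

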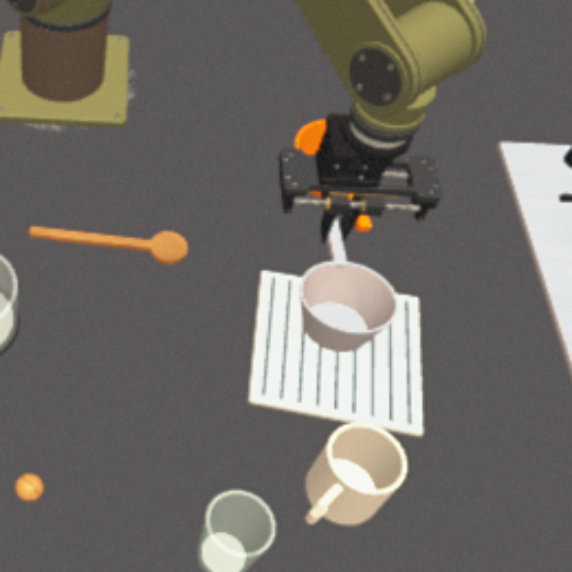

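apply_moves:
  moves: [0,0,0,0,0,0,0,0,0,0,0,0,0,0,0,0,0,-10,0,0,0,-20,0,0,0,-25,0,0,0,-25,0,0,0,-25,0,0,0,-25,0,0,0,-25,0,0,0,-20,0,0,0,-15,0,0]
  claw: 0
  newtons: 15

```text
clock: 21.85
tool_pos: [333.2, 370.8, 239.3]
orientation: [-0.5, 0.5, 0.501, -0.499]
wrist_force: [-0.6, -0.1, -0.6]
gripper_width: 47.3
```

apply_moves:
  moves: [-22,0,-16,0,-22,0,-16,0,-22,0,-16,0,-22,0,-16,0,-22,0,-16,0,-22,0,-16,0,-22,0,-16,0,-22,0,-16,0,-22,0,-16,0,-22,0,-16,0,-22,0,-16,0,-22,0,-16,0,-22,0,-16,0,-22,0,-16,0,-22,0,-16,0,-22,0,-16,0,-22,0,-16,0,-22,0,-16,0,-10,0,-16,0,0,0,0,0]

```text
clock: 23.85
tool_pos: [637.8, -36.9, 236.3]
orientation: [0.501, -0.5, -0.499, 0.5]
wrist_force: [-0.5, 0.0, 0.8]
gripper_width: 47.7
```

```bash
python3 - <<'E'
from h import *
go((688,9,120),180)
for n in ("scene","wrist","side"):
    c=shot(n,n+"11.png"); print(n)
    for o in nuts(c): print(o)
E
```

```text
clk 23.9 tcp [637.8 -36.9 236.3] yaw 179.9 turn -0.002 then shift [ 45.9 116.3 -50.3] grip 47.7 tilt [-0.001 -0.    -1.   ] F [-0.5  0.   0.8]
scene
(np.int32(42), array([318., 164.]), array([323., -12.,  11.]))
(np.int32(367), array([366., 171.]), array([337., 132.,  11.]))
(np.int32(73), array([222., 188.]), array([ 432., -283.,   11.]))
(np.int32(53), array([290., 204.]), array([471., -80.,  11.]))
(np.int32(101), array([228., 258.]), array([ 649., -218.,   11.]))
(np.int32(220), array([196., 267.]), array([ 681., -292.,   11.]))
(np.int32(102), array([282., 269.]), array([668., -76.,  11.]))
(np.int32(110), array([313., 281.]), array([694.,   5.,  11.]))
wrist
(np.int32(475), array([117.,   8.]), array([ 435., -279.,   11.]))
(np.int32(480), array([287.,  45.]), array([475., -75.,  11.]))
(np.int32(460), array([251.,  61.]), array([ 494., -122.,   11.]))
(np.int32(284), array([278.,  81.]), array([517., -88.,  11.]))
(np.int32(393), array([192., 180.]), array([ 648., -215.,   11.]))
(np.int32(364), array([293., 193.]), array([667., -73.,  11.]))
(np.int32(355), array([348., 210.]), array([693.,   7.,  11.]))
(np.int32(400), array([129., 270.]), array([ 792., -332.,   11.]))
side
(np.int32(48), array([305., 141.]), array([ 857., -404.,   11.]))
(np.int32(36), array([318., 177.]), array([ 647., -214.,   11.]))
(np.int32(42), array([374., 189.]), array([ 431., -277.,   11.]))
(np.int32(42), array([291., 193.]), array([666., -71.,  11.]))
(np.int32(43), array([271., 201.]), array([693.,   9.,  11.]))
(np.int32(36), array([336., 203.]), array([ 498., -125.,   11.]))
(np.int32(425), array([338., 264.]), array([328., 116.,  11.]))
```

apply_moves:
  moves: [11,0,-14,0,11,0,-14,0,11,0,-14,0,11,0,-13.5,0,0,25,0,0,0,25,0,0,0,25,0,0,0,25,0,0,0,25,0,0,0,25,0,0,0,20,0,0,0,20,0,0,0,20,0,0,0,15,0,0,0,7,0,0,0,0,0,0]
  claw: 0.2

```text
clock: 25.6
tool_pos: [691.4, 9.0, 3.7]
orientation: [0.5, -0.499, -0.5, 0.501]
wrist_force: [-0.2, 0.1, -0.8]
gripper_width: 57.0
```

apply_moves:
  moves: [0,0,0,0,0,0,0,0,0,0,0,0,0,0,0,0,0,0,0,0]
  claw: -1

```text
clock: 26.1
tool_pos: [693.0, 8.5, 5.5]
orientation: [-0.5, 0.5, 0.5, -0.5]
wrist_force: [0.4, 0.9, 2.2]
gripper_width: 31.7
```

apply_moves:
  moves: [0,-15,0,0,0,-20,0,0,0,-25,0,0,0,-25,0,0,0,-25,0,0,-12,0,30,0,-12,0,30,0,-12,0,30,0,-12,0,30,0,-12,0,30,0,-12,0,30,0,-12,0,30,0,-12,0,30,0,0,0,0,0]

```text
clock: 27.5
tool_pos: [449.7, -88.1, 114.8]
orientation: [0.501, -0.5, -0.499, 0.5]
wrist_force: [0.2, 0.4, -0.5]
gripper_width: 31.5
```

```bash
python3 - <<'E'
from h import *
go((450,-90,75),180)
c=shot("wrist","w12.png")
for o in nuts(c): print(o)
E
```

```text
clk 27.5 tcp [449.7 -88.1 114.8] yaw 179.9 turn -0.002 then shift [-1.9 39.8 -0.3] grip 31.5 tilt [-0.001 -0.    -1.   ] F [ 0.2  0.4 -0.5]
(np.int32(872), array([124., 179.]), array([ 432., -280.,   11.]))
(np.int32(2418), array([321., 244.]), array([501., -86.,  11.]))
(np.int32(79), array([278., 235.]), array([ 491., -131.,   11.]))
```

apply_moves:
  moves: [0,20,0,0,0,20,0,0,0,0,0,0]

```text
clock: 27.85
tool_pos: [451.3, -86.7, 72.7]
orientation: [0.501, -0.498, -0.5, 0.501]
wrist_force: [-0.5, 0.8, -0.9]
gripper_width: 32.2
```

apply_moves:
  moves: [0,0,0,0,0,0,0,0,0,0,0,0,0,-20,0,0,0,-20,0,0,2,0,-31,0,2,0,-31,0,2,0,-31,0,2,0,-31,0,2,0,-31,0,2,0,-31,0,2,0,-31,0,0,0,0,0,0,25,0,0,0,25,0,0,0,25,0,0,0,20,0,0,0,16,0,0,0,0,0,0]
  claw: 0.2

```text
clock: 29.75
tool_pos: [668.1, -73.4, 2.0]
orientation: [0.501, -0.499, -0.499, 0.501]
wrist_force: [-0.2, 0.2, 0.2]
gripper_width: 57.1
```

apply_moves:
  moves: [0,0,0,0,0,0,0,0,0,0,0,0,0,0,0,0,0,0,0,0]
  claw: -1

```text
clock: 30.25
tool_pos: [669.9, -73.5, 4.5]
orientation: [-0.5, 0.5, 0.5, -0.5]
wrist_force: [-1.0, 0.0, 2.1]
gripper_width: 30.2
```

apply_moves:
  moves: [0,-15,0,0,0,-20,0,0,0,-25,0,0,0,-25,0,0,0,-25,0,0,-4,0,30,0,-4,0,30,0,-4,0,30,0,-4,0,30,0,-4,0,30,0,-4,0,30,0,-4,0,22,0,0,0,0,0,0,20,0,0,0,20,0,0,0,0,0,0]

```text
clock: 31.85
tool_pos: [466.2, -100.8, 71.7]
orientation: [0.501, -0.499, -0.499, 0.501]
wrist_force: [0.1, -0.0, -0.1]
gripper_width: 30.7
```

```bash
python3 - <<'E'
from h import *
go((648,-216,120),180)
for n in ("scene","wrist"):
    c=shot(n,n+"13.png")
    for o in nuts(c): print(o)
E
```

```text
clk 31.9 tcp [ 466.2 -100.8   71.7] yaw -180.0 turn 0.0 then shift [-115.1  -49.2 -181.6] grip 30.7 tilt [-0.004  0.002 -1.   ] F [ 0.1 -0.  -0.1]
(np.int32(513), array([355., 170.]), array([334.,  99.,  11.]))
(np.int32(74), array([222., 188.]), array([ 431., -283.,   11.]))
(np.int32(77), array([279., 187.]), array([ 414., -117.,   11.]))
(np.int32(104), array([287., 200.]), array([459., -88.,  11.]))
(np.int32(20), array([274., 206.]), array([ 481., -123.,   11.]))
(np.int32(98), array([228., 258.]), array([ 649., -218.,   11.]))
(np.int32(222), array([196., 267.]), array([ 681., -292.,   11.]))
(np.int32(1217), array([101., 170.]), array([ 432., -281.,   11.]))
```

apply_moves:
  moves: [0,0,0,0,0,0,0,0,0,0,0,0,0,-23,0,0,0,-23,0,0,-16.5,0,-26,0,-16.5,0,-26,0,-16.5,0,-26,0,-16.5,0,-26,0,-16.5,0,-26,0,-16.5,0,-26,0,-16.5,0,-25,0,0,0,0,0,0,25,0,0,0,25,0,0,0,25,0,0,0,20,0,0,0,17,0,0,0,0,0,0]
  claw: 0.2

```text
clock: 33.85
tool_pos: [645.9, -215.7, 4.6]
orientation: [0.502, -0.498, -0.499, 0.501]
wrist_force: [-0.4, 0.2, -1.0]
gripper_width: 56.8
```

apply_moves:
  moves: [0,0,0,0,0,0,0,0,0,0,0,0,0,0,0,0,0,0,0,0]
  claw: -1

```text
clock: 34.35
tool_pos: [649.3, -217.3, 9.0]
orientation: [-0.499, 0.501, 0.5, -0.5]
wrist_force: [0.7, -0.1, 3.5]
gripper_width: 31.3
```

apply_moves:
  moves: [0,-15,0,0,0,-20,0,0,0,-25,0,0,0,-25,0,0,0,-25,0,0,16,0,23,0,16,0,23,0,16,0,23,0,16,0,23,0,16,0,23,0,16,0,23,0,16,0,23,0,16,0,23,0,0,0,0,0,0,20,0,0,0,20,0,0,0,0,0,0]

```text
clock: 36.05
tool_pos: [463.0, -88.8, 75.7]
orientation: [0.501, -0.499, -0.499, 0.501]
wrist_force: [-0.3, -0.8, -0.3]
gripper_width: 30.9
```

```bash
python3 - <<'E'
from h import *
go((432,-280,120),180)
for n in ("scene","wrist"):
    c=shot(n,n+"14.png")
    for o in nuts(c): print(o)
E
```

```text
clk 36.0 tcp [463.  -88.8  75.7] yaw -180.0 turn 0.0 then shift [-191.2  -44.4   31.1] grip 30.9 tilt [-0.004  0.001 -1.   ] F [-0.3 -0.8 -0.3]
(np.int32(487), array([357., 170.]), array([335., 105.,  11.]))
(np.int32(74), array([222., 188.]), array([ 432., -283.,   11.]))
(np.int32(79), array([284., 187.]), array([ 413., -103.,   11.]))
(np.int32(104), array([288., 200.]), array([459., -87.,  11.]))
(np.int32(65), array([270., 202.]), array([ 470., -135.,   11.]))
(np.int32(223), array([196., 267.]), array([ 681., -292.,   11.]))
(np.int32(1177), array([ 91., 173.]), array([ 432., -281.,   11.]))
(np.int32(1141), array([267., 225.]), array([ 479., -135.,   11.]))
```

apply_moves:
  moves: [0,0,0,0,0,0,0,0,0,0,0,0,0,-23,0,0,0,-22,0,0,-24,0,4,0,-24,0,4,0,-24,0,4,0,-24,0,4,0,-24,0,4,0,-24,0,4,0,-24,0,4,0,-24,0,3,0,0,0,0,0,0,25,0,0,0,25,0,0,0,25,0,0,0,20,0,0,0,19,0,0,0,0,0,0]
  claw: 0.2

```text
clock: 38.15
tool_pos: [431.6, -278.6, 6.0]
orientation: [0.502, -0.498, -0.5, 0.5]
wrist_force: [-0.2, -0.7, -0.6]
gripper_width: 57.2
```

apply_moves:
  moves: [0,0,0,0,0,0,0,0,0,0,0,0,0,0,0,0,0,0,0,0]
  claw: -1

```text
clock: 38.65
tool_pos: [434.1, -281.4, 9.7]
orientation: [-0.499, 0.501, 0.5, -0.5]
wrist_force: [-0.6, 0.8, 3.7]
gripper_width: 28.8
```

apply_moves:
  moves: [0,-15,0,0,0,-20,0,0,0,-25,0,0,0,-25,0,0,0,-25,0,0,24,0,-5,0,24,0,-5,0,24,0,-5,0,24,0,-5,0,24,0,-5,0,24,0,-5,0,24,0,-5,0,24,0,-5,0,0,0,0,0,0,20,0,0,0,15,0,0,0,0,0,0]

```text
clock: 40.35
tool_pos: [471.3, -88.9, 81.2]
orientation: [0.502, -0.499, -0.499, 0.501]
wrist_force: [-0.5, -0.1, -0.2]
gripper_width: 28.5
```

apply_moves:
  moves: [0,0,0,0,0,0,0,0,0,0,0,0,0,-23,0,0,0,-22,0,0,0,-25,0,0,0,-25,0,0,0,-25,0,0,0,-25,0,0,0,-25,0,0,-27,0,-5,0,-27,0,-5,0,-27,0,-5,0,-27,0,-5,0,-27,0,-5,0,-27,0,-5,0,0,0,0,0]
  claw: 0.2

```text
clock: 42.05
tool_pos: [503.6, -253.6, 254.1]
orientation: [-0.5, 0.501, 0.499, -0.499]
wrist_force: [0.6, 0.8, -0.1]
gripper_width: 57.4
```

```bash
python3 - <<'E'
from h import *
go((572,-370,120),180)
a=shot("wrist","w15.png"); b=shot("scene","s15.png"); d=shot("side","d15.png")
for c in (a,b,d):
    for o in nuts(c): print(o)
    print()
cv2.imwrite("pics/m15.png",np.vstack([a["frame"][:,:,::-1],cv2.resize(b["frame"][150:290,120:500,::-1],(640,236))])[:600])
E
```

```text
clk 42.0 tcp [ 503.6 -253.6  254.1] yaw 179.8 turn -0.003 then shift [-116.2  134.2  -68.3] grip 57.4 tilt [ 0.    -0.001 -1.   ] F [ 0.6  0.8 -0.1]
(np.int32(1337), array([430., 151.]), array([476., -94.,  11.]))
(np.int32(270), array([435., 181.]), array([521., -82.,  11.]))
(np.int32(29), array([326., 332.]), array([ 792., -242.,   11.]))

(np.int32(514), array([355., 170.]), array([334.,  99.,  11.]))
(np.int32(247), array([281., 202.]), array([ 465., -105.,   11.]))
(np.int32(222), array([196., 267.]), array([ 681., -292.,   11.]))

(np.int32(47), array([305., 141.]), array([ 857., -405.,   11.]))
(np.int32(96), array([339., 203.]), array([ 489., -131.,   11.]))
(np.int32(425), array([338., 264.]), array([329., 116.,  11.]))
```

View pics/m15.png

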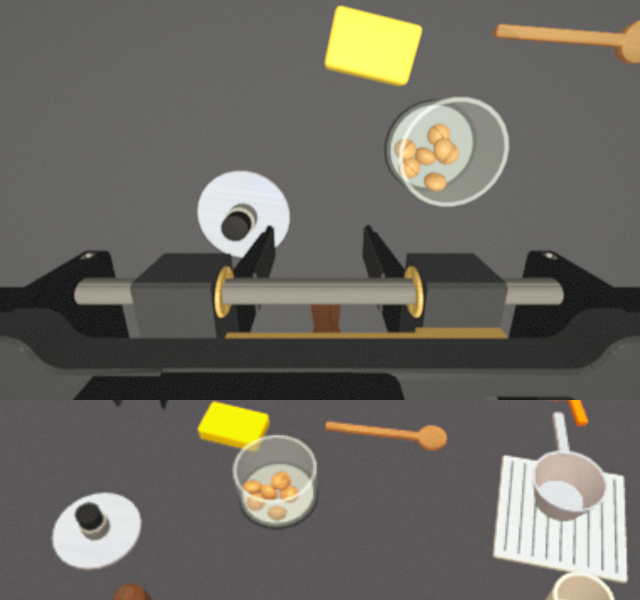

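```bash
python3 - <<'E'
from h import *
a=shot("wrist"); b=shot("scene"); d=shot("side")
for n,c,roi in (("wrist",a,(150,265,180,310)),("scene",b,(195,260,140,215))):
    g=c["frame"].astype(int); r0,r1,c0,c1=roi
    m=np.zeros(g.shape[:2],np.uint8); m[r0:r1,c0:c1]=(g[r0:r1,c0:c1].min(2)>135)*255
    ct=max(cv2.findContours(m,0,2)[0],key=cv2.contourArea); h=cv2.convexHull(ct)
    e=cv2.fitEllipse(h); p=[ray(c,*q[0],20)[:2] for q in h]
    cc,rr=cv2.minEnclosingCircle(np.array(p,np.float32)); print(n,"lid",np.round(e[0],1),np.round(e[1],1),"->",ray(c,*e[0],20).round(1),"circle",np.round(cc,1),round(rr,1))
    mk=np.zeros_like(m); mk[r0-10:r1,c0:c1]=(g[r0-10:r1,c0:c1].max(2)<45)*255
    n_,l,s,ce=cv2.connectedComponentsWithStats(mk)
    for i in range(1,n_):
        if s[i,4]>60: print(" black",s[i],ray(c,*ce[i],65).round(1))
for u,v in ((455,151),(401.5,151),(508,151)): print("can",ray(a,u,v,78).round(1))
print("can foot",ray(a,431,146,6).round(1))
E
```

```text
wrist lid [240.5 213.8] [86.2 94.5] -> [ 568.6 -368.1   20. ] circle [ 572.  -368.1] 70.3
 black [227 213  21  16  94] [ 557.7 -356.7   65. ]
 black [238 227  36  38 692] [ 606.5 -331.8   65. ]
scene lid [176.9 227.2] [42.7 54.9] -> [ 575.8 -370.7   20. ] circle [ 572.9 -370.6] 70.7
can [467.5 -86.5  78. ]
can [ 467.4 -151.    78. ]
can [467.5 -22.6  78. ]
can foot [469.5 -88.    6. ]
```

apply_moves:
  moves: [-23,0,-13.5,0,-23,0,-13.5,0,-23,0,-13,0,-23,0,-13,0,-23,0,-13,0,0,0,0,0,0,25,0,0,0,25,0,0,0,25,0,0,0,25,0,0,0,25,0,0,0,25,0,0,0,25,0,0,0,20,0,0,0,15,0,0,0,10,0,0,0,10,0,0,0,0,0,0]
  claw: 0.5

```text
clock: 44.15
tool_pos: [568.9, -365.3, 22.6]
orientation: [0.501, -0.499, -0.5, 0.5]
wrist_force: [-0.4, 0.2, -0.6]
gripper_width: 71.4
```

```bash
python3 - <<'E'
from h import *
go((570,-369,23.5),180)
a=shot("wrist","w16.png"); g=a["frame"].astype(int)
for p in [(570,-369,20),(570,-300,20),(501,-369,20)]: print(np.round(proj(a,p)))
m=(g.min(2)>135).astype(np.uint8); m[330:]=0
for x in (200,260,320,380,440): 
    r=np.where(m[:,x])[0]; print(x, r[:1])
E
```

```text
clk 44.1 tcp [ 568.9 -365.3   22.6] yaw -180.0 turn 0.0 then shift [-3.7 -0.9 -1.1] grip 71.4 tilt [-0.001  0.001 -1.   ] F [-0.4  0.2 -0.6]
[314. 241.]
[418. 241.]
[313. 134.]
200 [295]
260 [153]
320 [139]
380 [161]
440 []
```

apply_moves:
  moves: [-3.5,-1,-4,0,0,0,0,0]

```text
clock: 44.4
tool_pos: [574.8, -370.6, 26.3]
orientation: [-0.499, 0.501, 0.5, -0.5]
wrist_force: [0.0, 0.4, 0.7]
gripper_width: 71.5
```

apply_moves:
  moves: [0,0,0,0,0,0,0,0,0,0,0,0,0,0,0,0,0,0,0,0,0,0,0,0]
  claw: -1
  newtons: 35

```text
clock: 45.0
tool_pos: [573.4, -369.1, 24.7]
orientation: [0.5, -0.5, -0.5, 0.5]
wrist_force: [-1.4, 1.4, 1.3]
gripper_width: 43.3
```

apply_moves:
  moves: [0,-5,0,0,0,-10,0,0,0,-15,0,0,0,-20,0,0,0,-20,0,0,0,-20,0,0,0,-20,0,0,0,-20,0,0,0,0,0,0]

```text
clock: 45.9
tool_pos: [575.5, -371.2, 160.3]
orientation: [-0.497, 0.503, 0.5, -0.5]
wrist_force: [-0.1, -0.7, -2.9]
gripper_width: 43.5
```

```bash
python3 - <<'E'
from h import *
go((467.5,-87,150),180); s=get_state()
a=shot("wrist","w17.png"); b=shot("scene"); g=a["frame"].astype(int)
z=s["tool_pos"][2]-24+20
for p in [(570,-369,z),(501,-369,z)]: print(np.round(proj(a,p)))
m=(g.min(2)>135).astype(np.uint8); m[330:]=0
pts=[]
for x in range(240,400,20):
    r=np.where(m[:,x])[0]
    if len(r): pts.append(ray(a,x,r[0],z)[:2])
pts=np.array(pts); print(pts.round(1))
from scipy.optimize import least_squares
print("lid at",least_squares(lambda q:np.hypot(*(pts-q).T)-69,[570,-369]).x.round(1), s["tool_pos"].round(1))
for o in nuts(b): print(o)
E
```

```text
clk 45.9 tcp [ 575.5 -371.2  160.3] yaw -180.0 turn 0.0 then shift [284.2   8.  108.1] grip 43.5 tilt [ 0.007 -0.005 -1.   ] F [-0.1 -0.7 -2.9]
[323. 231.]
[323. 123.]
[[ 525.5 -419.8]
 [ 515.2 -406.9]
 [ 509.8 -394.6]
 [ 506.9 -382.6]
 [ 505.7 -370.7]
 [ 506.9 -358.9]
 [ 510.4 -346.8]
 [ 516.9 -334.5]]
lid at [ 574.8 -371.7] [ 575.5 -371.2  160.3]
(np.int32(513), array([355., 170.]), array([334.,  99.,  11.]))
(np.int32(244), array([281., 202.]), array([ 466., -106.,   11.]))
(np.int32(222), array([196., 267.]), array([ 681., -292.,   11.]))
```

apply_moves:
  moves: [23.7,0,9,0,23.7,0,9,0,23.7,0,9,0,23.7,0,9,0,23.7,0,9,0,23.7,0,9,0,23.7,0,9,0,23.7,0,9,0,23.7,0,9,0,23.7,0,9,0,23.7,0,9,0,23.7,0,9,0,0,0,0,0,0,10,0,0,0,10,0,0,0,10,0,0,0,10,0,0,0,0,0,0,0,0,0,0]

```text
clock: 47.9
tool_pos: [465.2, -85.3, 114.1]
orientation: [0.5, -0.5, -0.5, 0.5]
wrist_force: [0.4, -0.4, -4.3]
gripper_width: 43.5
```

```bash
python3 - <<'E'
from h import *
go((468,-87.5,92),180)
b=shot("scene","s18.png"); a=shot("wrist","w18.png")
cv2.imwrite("pics/m18.png",np.vstack([a["frame"][:330,:,::-1],cv2.resize(b["frame"][150:230,200:390,::-1],(640,270))]))
E
```

```text
clk 47.9 tcp [465.2 -85.3 114.1] yaw 180.0 turn -0.0 then shift [-2.2 22.1 -2.8] grip 43.5 tilt [-0.001  0.    -1.   ] F [ 0.4 -0.4 -4.3]
```

View pics/m18.png

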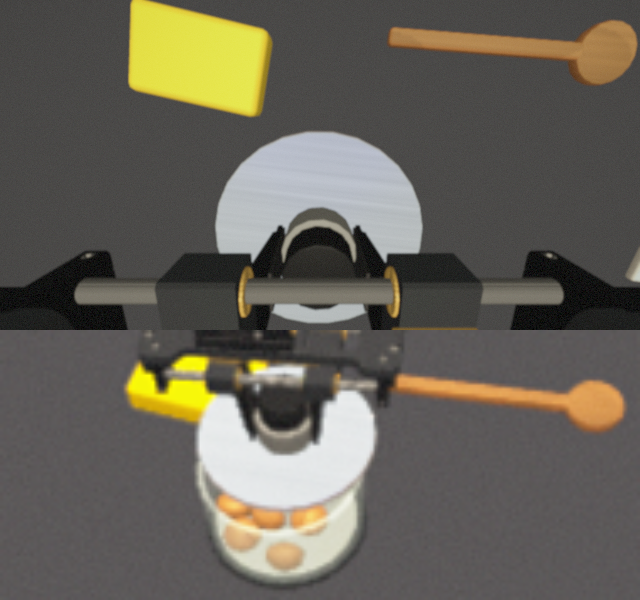

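apply_moves:
  moves: [-1.5,5,-2,0,0,5,0,0,0,4,0,0,0,3,0,0,0,2,0,0,0,1,0,0,0,1,0,0,0,0,0,0,0,0,0,0]

```text
clock: 48.9
tool_pos: [468.0, -87.0, 94.1]
orientation: [-0.499, 0.501, 0.5, -0.5]
wrist_force: [4.3, -2.2, -2.9]
gripper_width: 43.3
```

apply_moves:
  moves: [0,1,0,0,0,1,0,0,0,0,0,0]

```text
clock: 49.2
tool_pos: [468.1, -86.9, 92.1]
orientation: [-0.499, 0.501, 0.5, -0.5]
wrist_force: [5.0, -3.5, -1.5]
gripper_width: 43.6
```

```bash
python3 - <<'E'
from h import *
go((468,-87.5,90.5),180)
E
```

```text
clk 49.2 tcp [468.1 -86.9  92.1] yaw -180.0 turn 0.0 then shift [-0.6  1.6  0.1] grip 43.6 tilt [ 0.002 -0.001 -1.   ] F [ 5.  -3.5 -1.5]
```

apply_moves:
  moves: [-1.5,0,-2,0,-1.5,0,-2,0,0,0,0,0,0,0,0,0]

```text
clock: 49.6
tool_pos: [470.7, -89.3, 91.0]
orientation: [0.501, -0.499, -0.5, 0.5]
wrist_force: [0.2, -0.6, -3.0]
gripper_width: 43.4
```

apply_moves:
  moves: [0,1,0,0,0,1,0,0,0,0,0,0,0,0,0,0]

```text
clock: 50.0
tool_pos: [471.4, -89.6, 90.7]
orientation: [0.5, -0.5, -0.5, 0.5]
wrist_force: [-4.1, 1.1, 5.8]
gripper_width: 43.4
```

apply_moves:
  moves: [0,-2,0,0,-1,0,-1.5,0,-1,0,-1.5,0,0,0,0,0,0,1,0,0,0,0,0,0]

```text
clock: 50.6
tool_pos: [474.4, -91.7, 90.8]
orientation: [0.5, -0.5, -0.5, 0.5]
wrist_force: [-1.4, 0.2, -0.9]
gripper_width: 43.1
```

apply_moves:
  moves: [0,0,0,0,0,0,0,0,0,0,0,0,0,0,0,0,0,0,0,0]
  claw: 0.3

```text
clock: 51.1
tool_pos: [474.6, -91.7, 90.9]
orientation: [-0.5, 0.5, 0.5, -0.5]
wrist_force: [0.6, -0.4, -0.6]
gripper_width: 61.3
```

apply_moves:
  moves: [0,-10,0,0,0,-20,0,0,0,-25,0,0,0,-25,0,0,0,-25,0,0,0,0,0,0,0,0,0,0]

```text
clock: 51.8
tool_pos: [474.7, -91.7, 196.4]
orientation: [-0.499, 0.5, 0.5, -0.5]
wrist_force: [-1.0, -0.2, -0.3]
gripper_width: 61.7
```

```bash
python3 - <<'E'
from h import *
go((473,-91,200),180); s=get_state()
from scipy.optimize import least_squares
def fit(c,z,keep):
    g=c["frame"].astype(int); m=((g.min(2)>135)&(g.max(2)-g.min(2)<45)).astype(np.uint8)
    ct=[k for k in cv2.findContours(m,0,1)[0] if cv2.contourArea(k)>300]
    P=np.vstack(ct)[:,0]; W=np.array([ray(c,u,v,z)[:2] for u,v in P])
    k=(np.abs(np.hypot(*(W-[472,-90]).T)-69)<12)&keep(P); W=W[k]
    q=least_squares(lambda q:np.hypot(*(W-q[:2]).T)-q[2],[472,-90,69],loss="soft_l1").x; return q.round(1),k.sum()
a=shot("wrist","w19.png"); b=shot("scene","s19.png")
for z in (82,86): print(z,fit(a,z,lambda P:P[:,1]<240),fit(b,z,lambda P:P[:,1]>150))
print([np.round(proj(a,p)) for p in ((473,-91,86),)])
cv2.imwrite("pics/m19.png",np.vstack([a["frame"][:330,:,::-1],cv2.resize(b["frame"][150:230,200:390,::-1],(640,270))]))
E
```

```text
clk 51.8 tcp [474.7 -91.7 196.4] yaw -180.0 turn 0.0 then shift [ 0.7 -3.6  1.7] grip 61.7 tilt [ 0.002 -0.    -1.   ] F [-1.  -0.2 -0.3]
82 (array([473.7, -92.1,  69.1]), np.int64(301)) (array([473.1, -94.8,  69.3]), np.int64(105))
86 (array([472.6, -92.1,  68.2]), np.int64(301)) (array([475.8, -94.1,  68.9]), np.int64(103))
[array([320., 193.])]
```

View pics/m19.png

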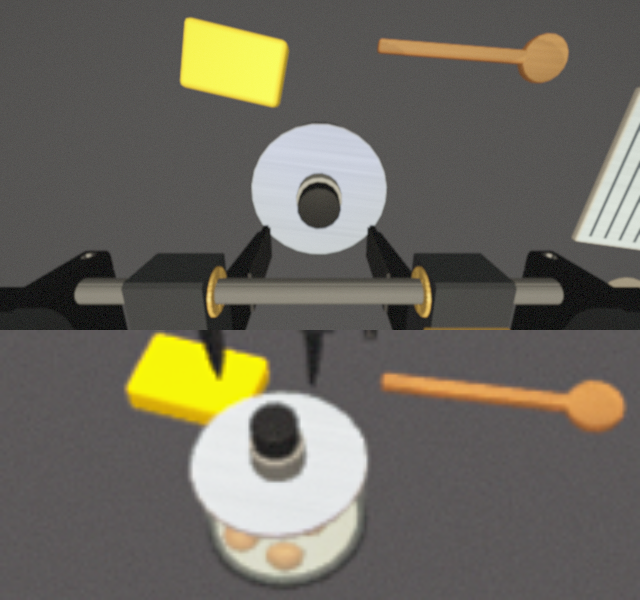

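apply_moves:
  moves: [0,0,0,0,0,0,0,0,0,0,0,0,0,0,0,0,0,20,0,0,0,20,0,0,0,10,0,0,0,4,0,0,0,0,0,0,0,0,0,0]
  claw: -1

```text
clock: 52.9
tool_pos: [475.0, -91.8, 142.6]
orientation: [-0.5, 0.5, 0.5, -0.5]
wrist_force: [0.6, -0.1, 0.2]
gripper_width: 0.5
```

apply_moves:
  moves: [0,4,0,0,0,4,0,0,0,4,0,0,0,4,0,0,0,4,0,0,0,3,0,0,0,0,0,0,0,0,0,0]

```text
clock: 53.7
tool_pos: [475.3, -91.9, 119.8]
orientation: [-0.499, 0.501, 0.5, -0.5]
wrist_force: [-1.2, 0.7, 7.1]
gripper_width: 0.7
```

```bash
python3 - <<'E'
from h import *
go((474,-92,117),180)
E
```

```text
clk 53.7 tcp [475.3 -91.9 119.8] yaw -180.0 turn 0.0 then shift [-0.1  2.8  1.3] grip 0.7 tilt [ 0.002 -0.001 -1.   ] F [-1.2  0.7  7.1]
```

Spring force climbing (7 N); press on to the stop, expecting a jump above 8 N.

apply_moves:
  moves: [0,1,0,0,0,1,0,0,0,1,0,0,0,1,0,0,0,0,0,0,0,0,0,0]

```text
clock: 54.3
tool_pos: [475.4, -91.9, 118.2]
orientation: [-0.499, 0.5, 0.5, -0.5]
wrist_force: [-6.8, 1.5, 17.3]
gripper_width: 0.4
```

apply_moves:
  moves: [0,-5,0,0,0,-5,0,0,0,-10,0,0,0,-10,0,0,0,0,0,0,0,0,0,0,0,0,0,0,0,8,0,0,0,6,0,0,0,5,0,0,0,5,0,0,0,4,0,0,0,2,0,0,0,0,0,0,0,0,0,0,0,0,0,0]

```text
clock: 55.9
tool_pos: [474.8, -91.7, 118.1]
orientation: [0.5, -0.5, -0.5, 0.5]
wrist_force: [-8.1, 3.3, 20.3]
gripper_width: 0.3
```

apply_moves:
  moves: [0,-5,0,0,0,-5,0,0,0,-10,0,0,0,-10,0,0,0,0,0,0,0,0,0,0,0,0,0,0]

```text
clock: 56.6
tool_pos: [473.7, -91.4, 143.6]
orientation: [0.501, -0.499, -0.5, 0.5]
wrist_force: [-0.1, 0.9, -0.1]
gripper_width: 0.2
```

apply_moves:
  moves: [0,8,0,0,0,6,0,0,0,5,0,0,0,5,0,0,0,4,0,0,0,2,0,0,0,0,0,0,0,0,0,0,0,0,0,0]

```text
clock: 57.5
tool_pos: [474.8, -91.7, 118.1]
orientation: [0.5, -0.5, -0.5, 0.5]
wrist_force: [-7.7, 2.6, 20.2]
gripper_width: 0.3
```

apply_moves:
  moves: [0,-5,0,0,0,-5,0,0,0,-10,0,0,0,-20,0,0,0,-25,0,0,0,-25,0,0,0,-25,0,0,0,0,0,0,0,0,0,0,0,0,0,0,0,0,0,0]

```text
clock: 58.6
tool_pos: [473.5, -91.3, 227.6]
orientation: [0.501, -0.499, -0.499, 0.501]
wrist_force: [0.0, -0.5, -0.3]
gripper_width: 0.7
```

```bash
python3 - <<'E'
from h import *
go((474,-92,117),180)
a=shot("wrist","w20.png"); b=shot("scene","s20.png")
g=b["frame"].astype(int); k=(g.max(2)<45).astype(np.uint8); k[:160]=0; k[230:]=0; k[:,:255]=0; k[:,320:]=0
n,l,s,ce=cv2.connectedComponentsWithStats(k); print([ (s[i].tolist(),ce[i].round(1)) for i in range(1,n) if s[i,4]>30])
o=cv2.imread("pics/s19.png").astype(int); k=(o.max(2)<45).astype(np.uint8); k[:160]=0; k[230:]=0; k[:,:255]=0; k[:,320:]=0
n,l,s,ce=cv2.connectedComponentsWithStats(k); print([ (s[i].tolist(),ce[i].round(1)) for i in range(1,n) if s[i,4]>30])
for z in (86,): print(proj(b,(474,-92,z)))
cv2.imwrite("pics/m20.png",np.vstack([a["frame"][:300,:,::-1],cv2.resize(b["frame"][110:320,150:560,::-1],(586,300))[:, :,:] if 0 else cv2.resize(b["frame"][110:320,150:560,::-1],(640,300))]))
E
```

```text
clk 58.6 tcp [473.5 -91.3 227.6] yaw -180.0 turn 0.0 then shift [ -0.8 110.6  -0.9] grip 0.7 tilt [-0.003  0.001 -1.   ] F [ 0.  -0.5 -0.3]
[([276, 180, 12, 8, 51], array([281.8, 183.9]))]
[([276, 180, 12, 8, 52], array([281.7, 183.9]))]
(np.float64(283.3158302695224), np.float64(188.5367425728337))
```

View pics/m20.png

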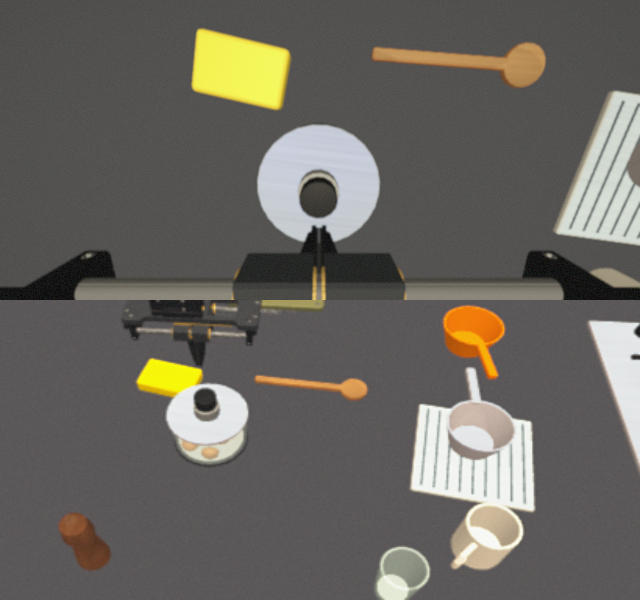

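```bash
python3 -c "
from h import *
for o in nuts(shot('side')): print(o)
print(job_done())"
```

```text
(np.int32(46), array([305., 141.]), array([ 857., -404.,   11.]))
(np.int32(425), array([338., 264.]), array([328., 116.,  11.]))
the job is handed in; nothing more can be done
None
```

The job is handed in at about 59 s on the robot's clock. `job_done()` gives no verdict, so what follows is what my own checks showed.

**What I did**
- **Cup:** I gripped it by its handle and tipped it, pivoting between the pads, with its lip inside the canister. Its 3 walnuts fell in. I then stood the empty cup on the draining board.
- **Strays:** I found 4 on the counter, picked each one up and dropped it in the canister. That makes 7 walnuts in all.
- **Lid and pump:** I seated the lid, let go of it, and pressed the plunger three times.

**Last checks**
- **Walnuts:** Seven are in the canister in the picture taken before the lid went on. The colour mask found no walnut on the counter in the scene, wrist or side view. It did pick up the mill and the wooden spoon.
- **Lid:** It looks flat and is centred near (474, -92) mm. A circle fitted to its disc gave about 69 mm radius, as it should.
- **Strokes:** Each stroke stopped at 118 mm height, where the stop should be, with 17, 20 and 20 N. Afterwards the plunger appeared at the same pixels as before the first stroke.
- **Cup:** It stands upright on the board in the last picture, about 20 mm off the board's centre by the arm's position, and is released.
- **Mug, glass and mill:** They look unmoved in the last picture, but I did not measure them.

**What disagreed**
- The wrist and scene cameras differed by about 5 to 8 mm on the canister's position. On the first try the plug caught on the wall with about 5 N of side force, so I moved the lid about 7 mm and it then seated.
- I viewed 16 pictures, two over the budget of 14.

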